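# Lay the standing test block down and push it home

### The job

The aluminium test block stands on end on the loading bed. Push against the upper part of its blue face to tip it over towards the bed's end stop, so that it lies flat in the channel with the blue face up, then push it along the channel until its end butts squarely against the stop, and move clear. Only push it with the fingers, never pick it up, and leave the jar, the brass weight and the steel specimen where they stand.

Things in the scene. Friction and masses are not known exactly. Their poses are not given: they have to be found in the camera images.
- bed: Fixed blue loading bed on the table, 320 mm long (own x from -170 to +150 mm), 150 mm wide; its pose varies. Origin: at table height, on the centre line of the channel. Its x axis points along the channel to the end stop. The channel floor is black rubber, 12 mm above the table, 76 mm wide, between two aluminium rails 10 mm wide that rise 6 mm above that floor.
- stop_face (a point): Centre of the working face of the steel end stop, at x = +120 mm of the bed, 27 mm above the table; axes as the bed's. The stop is 110 mm wide, 22 mm thick and its top is 42 mm above the table.
- block: Loose bare aluminium block 40 x 60 x 110 mm (own x, y, z), 0.5 to 0.95 kg, standing on end in the channel; its -x face, blue with white dots, looks away from the stop. Origin: centre of the end face it first stands on; z runs along its length. Leaned about 20 degrees towards the stop it falls over by itself; lying, its top is 52 mm above the table, and 30 to 100 mm of channel remain to the stop.
- block_mid (a point): Centre of the block.
- block_end (a point): Centre of the block's other end face (the top one while it stands), which must finally touch the stop.
- jar: Small closed jar with black cap, 54 mm across, 65 mm high, standing on the table beside the bed; origin at the centre of its underside. To be left alone.
- specimen: Turned round steel tensile specimen, waisted, 28 mm across, 80 mm high, standing on the table beside the bed; origin at the centre of its underside. To be left alone.
- weight: Brass weight, plain cylinder 48 mm across, 45 mm high, standing on the table beside the bed; origin at the centre of its underside. To be left alone.
Mind the look-alikes: they are no part of the job. What is meant by the block is not green, and is the smaller of those in its own colour.

How it is judged:
By the outcome, as a careful person would: the job done as asked, in the order asked, and still so for the second after the job is handed in, with the robot touching nothing.
It also fails if it takes over 45 s, if anything falls off the work surface, if the arm or the gripper's body presses on something with over 40 N, if the wrist force passes 120 N, or if a joint passes its speed limit or range.

### The arm

A 7-joint arm with a two-finger parallel gripper is mounted at the origin on the work surface. World frame = base frame: x ahead of the robot, y to its left, z up, the work surface at z = 0. Lengths are in m, angles in degrees, forces in N, time in s.
With the tool pointing down it reaches from about 0.4 to 0.85 m from the base axis. Payload 10.4 kg.
Tool frame: the origin (TCP) lies on the centre line of the jaws, within the pads' length; the fingertips stand 19 mm ahead of it and the grasp point (between the pads) is the TCP (bot.tip_reach is the distance from the TCP to the fingertips, in m); z points along the fingers, y is the direction in which the jaws open and shut (so a half turn about z gives the same grasp; the last joint's range is limited). The gripper opens to 87 mm and grips with 3 to 60 N. Pads are 19 mm wide; open, the fingers measure 117 mm over their backs; the gripper's body (75 mm by 190 mm) begins 51 mm behind the grasp point.
Start: joints at [-66.44, 19.034, -3.707, 83.658, 1.238, 77.344, -5.071], TCP at [0.263, 0.567, 0.217] pointing down, gripper open.
Joint ranges: [-148.97, 148.97], [-28.65, 121.19], [-84.17, 76.75], [9.2, 138.47], [-72.65, 252.65], [3.7, 117.97], [-149.18, 149.18]. Speed limits (degrees/s): [127.2, 127.2, 159.86, 159.86, 180, 180, 180].

### API

Orientations are given as [roll, pitch, yaw] about the fixed x, y, z axes, in that order (R = Rz(yaw) Ry(pitch) Rx(roll)).
In Python, from cell import bot, cams, ticket gives the robot as it stands. The module is installed in compiled form; this text tells all that it offers.
- The arm moves only by the tool step_arm, never from a script. Its argument "steps" is a list that holds one entry, the list of rows, each a list of 7 numbers: the turn, a rotation vector about the tool's x, y, z in units of 6 degrees (1.0 is 6 degrees), then the shift along the tool's x, y, z in units of 25 mm (1.0 is 25 mm), then the finger opening in mm, from 0 to 87. A call has exactly 5 rows; each row is the pose to reach, as a shift and turn from the pose measured when the call began, along the tool's axes at that moment; what a row does not reach only later rows make up. A row lasts 1/12 s, in which the tool goes at most 41.7 mm and 7.16 degrees, less where a joint would pass 70% of its speed; a pose out of reach is approached as far as the arm can. A call with a gripper value outside its range is refused whole. The fingers move at their own pace and stop on an object; the grip force is fixed at half the most. Time passes only in rows, so rows that repeat a pose let the fingers close, or fill a call up. It gives the time, the measured TCP pose, the force and the opening at its end, in the units of the state.
- bot.state(): the state, without advancing time (a new reading comes with each control period).
- cams.camera(name): name is "side" or "top" or "wrist"; returns the picture (420x560x3 uint8, blue, green, red); there is no depth.
- cams.get_calibration(name): a dict with "camera_matrix" (3x3 intrinsics, pixels), "view" (4x4, takes a point from world to camera coordinates); the wrist camera has in their place "tool_from_camera" (4x4, takes a point from camera to tool coordinates, whose origin is the TCP and whose axes are the flange's). Camera axes: x right, y down, z forward; pixel columns grow to the right and rows downward; lengths in m; the calibration is good to about 2 mm. A picture is of the moment at which its call begins: read the wrist's pose just before it. get_calibration takes no time and is no camera call.
- ticket.close_job(): hands the job in, once; it reports no verdict.
The state is a dict: "clock": time; "qpos": joint angles; "dq": joint speeds; "joint_efforts": joint torques, N m; "eef_pos": TCP position; "ee_rot": TCP orientation; "ft_force": force on the tool from outside, world axes, zero at the start; "moment": the same for the moment, N m; "gripper_width": finger opening in m.
Only numpy, scipy, OpenCV 4.12 (cv2) and the standard library are available. Lean on these libraries where they do the work, as an engineer would, in place of code of your own. Each camera call takes 0.05 s, during which the arm holds its last target. There are 200 camera calls.

## Working session

There is one attempt and no reset: what is moved stays moved. The work goes in short steps, Python scripts to look and compute and a tool call to move; the robot and the scene stay as the last step left them, time stands still between calls to the robot, and variables do not carry over. Pictures are saved under pics/ and viewed, about 8 in all and at most 12, crops included, and the job is handed in when it is done.

Besides the shell and the picture viewer there is one more tool, called after "Emit:" by a JSON object that holds its "fn" and its "kwargs". step_arm: Moves the arm, as the interface text tells. Its arguments: {"type":"object","properties":{"steps":{"type":"array","items":{"type":"array","items":{"type":"array","items":{"type":"number"}}}}},"required":["steps"]}

```bash
mkdir -p pics; python3 - <<'E'
from cell import bot,cams
import cv2,numpy as np
np.set_printoptions(precision=4,suppress=True)
for n in("side","top"):
    cv2.imwrite(f"pics/{n}0.png",cams.camera(n)); c=cams.get_calibration(n); print(n,c["camera_matrix"],c["view"])
print(bot.state(),bot.tip_reach)
E
```

```text
side [[473.2065   0.     277.5311]
 [  0.     473.2065 217.0667]
 [  0.       0.       1.    ]] [[-0.9196 -0.3926 -0.0155  0.5439]
 [-0.2007  0.5034 -0.8404  0.2192]
 [ 0.3377 -0.7698 -0.5417  0.6158]
 [ 0.      0.      0.      1.    ]]
top [[502.6224   0.     279.3199]
 [  0.     502.6224 211.7381]
 [  0.       0.       1.    ]] [[-0.0079 -0.9995  0.0312 -0.0535]
 [-0.9891  0.0032 -0.147   0.6098]
 [ 0.1468 -0.0321 -0.9886  0.901 ]
 [ 0.      0.      0.      1.    ]]
{'clock': 0.1, 'qpos': array([-66.4411,  19.0691,  -3.7066,  83.7012,   1.2378,  77.3449,
        -5.0711]), 'dq': array([-0.0226, -0.1326, -0.0054, -0.143 , -0.1567,  0.0463, -0.0201]), 'joint_efforts': array([  0.0026, -62.4544,   0.0254, -39.0718,  -0.0614,   0.0366,
         0.    ]), 'eef_pos': array([0.2625, 0.5668, 0.2158]), 'ee_rot': array([-179.9247,    0.0038,  155.1464]), 'ft_force': array([ 0.2809, -0.7254,  0.0269]), 'moment': array([ 0.0696,  0.0395, -0.019 ]), 'gripper_width': 0.08706009505992422} 0.019
```

View pics/side0.png

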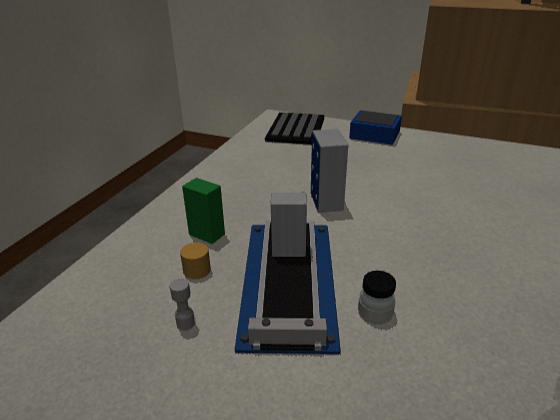

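View pics/top0.png

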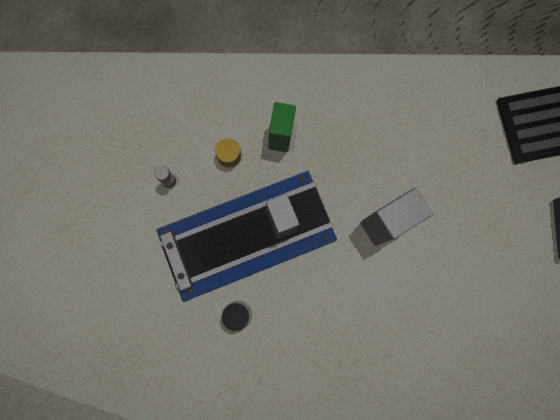

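Candidates for the block: the small bare grey one in the bed channel (top 283,215; side 289,225), the larger grey one with a blue face off the bed (top 397,217; side 330,170), and the green one (top 283,125). I choose the small one in the channel, and check it in a close crop along with the bed outline.

```bash
cat > h.py <<'E'
import cv2,numpy as np
from cell import bot,cams
np.set_printoptions(precision=4,suppress=True)
def ray(n,uv,z):
    c=cams.get_calibration(n);K=c["camera_matrix"];V=np.array(c["view"]);R=V[:3,:3];o=-R.T@V[:3,3]
    d=R.T@np.linalg.solve(K,[uv[0],uv[1],1]);return o+d*(z-o[2])/d[2]
def proj(n,p):
    c=cams.get_calibration(n);V=np.array(c["view"]);q=c["camera_matrix"]@(V[:3,:3]@np.asarray(p)+V[:3,3]);return q[:2]/q[2]
E
python3 - <<'E'
from h import *
im=cv2.imread("pics/top0.png")
b,g,r=[im[...,i].astype(int) for i in range(3)]
m=((b>60)&(b>r*1.8)&(b>g*1.4)).astype(np.uint8); m[:,345:]=0
pts=np.argwhere(m)[:,::-1]
w=np.float32([ray("top",p,0.010)[:2] for p in pts])
R=cv2.minAreaRect(w);print("bed rect",R,cv2.boxPoints(R))
c=cv2.resize(im[155:310,145:350],None,fx=3.8,fy=3.8,interpolation=cv2.INTER_CUBIC);cv2.imwrite("pics/crop1.png",np.clip(c*1.3,0,255).astype(np.uint8))
E
```

```text
Traceback (most recent call last):
  File "h.py", line 5, in ray
    c=cams.get_calibration(n);K=c["camera_matrix"];V=np.array(c["view"]);R=V[:3,:3];o=-R.T@V[:3,3]
ValueError: time passes only in moves, steps and waits
```

```bash
sed -i 's/^np.set/C={n:cams.get_calibration(n) for n in ("side","top")}\nnp.set/; s/cams.get_calibration(n);/C[n];/' h.py; cat h.py
python3 - <<'E'
from h import *
im=cv2.imread("pics/top0.png")
b,g,r=[im[...,i].astype(int) for i in range(3)]
m=((b>60)&(b>r*1.8)&(b>g*1.4)).astype(np.uint8); m[:,345:]=0
pts=np.argwhere(m)[:,::-1]
w=np.float32([ray("top",p,0.010)[:2] for p in pts])
R=cv2.minAreaRect(w);print("bed rect",R,cv2.boxPoints(R))
c=cv2.resize(im[155:310,145:350],None,fx=3.8,fy=3.8,interpolation=cv2.INTER_CUBIC);cv2.imwrite("pics/crop1.png",np.clip(c*1.3,0,255).astype(np.uint8))
E
```

```text
import cv2,numpy as np
from cell import bot,cams
C={n:cams.get_calibration(n) for n in ("side","top")}
np.set_printoptions(precision=4,suppress=True)
def ray(n,uv,z):
    c=C[n];K=c["camera_matrix"];V=np.array(c["view"]);R=V[:3,:3];o=-R.T@V[:3,3]
    d=R.T@np.linalg.solve(K,[uv[0],uv[1],1]);return o+d*(z-o[2])/d[2]
def proj(n,p):
    c=C[n];V=np.array(c["view"]);q=c["camera_matrix"]@(V[:3,:3]@np.asarray(p)+V[:3,3]);return q[:2]/q[2]
bed rect ((0.5706928968429565, 0.005585506558418274), (0.14765971899032593, 0.31691235303878784), 21.33326530456543) [[ 0.4443  0.1263]
 [ 0.5596 -0.1689]
 [ 0.6971 -0.1152]
 [ 0.5818  0.18  ]]
```

View pics/crop1.png

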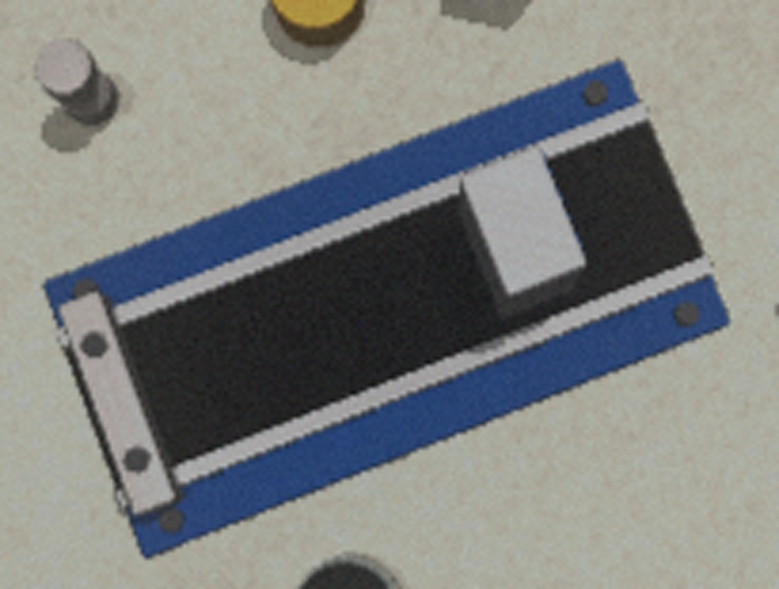

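The crop shows the chosen block standing in the channel. Its top corners are at crop px (461,183), (541,148), (584,264) and (510,298), and the stop is at the left at (120,405). The bed rectangle fits at 317 x 148 mm. Next I compute everything in bed axes.

```bash
cat >> h.py <<'E'
B0=np.array([.567,.0149,0]);a=np.radians(111.33);BR=np.array([[np.cos(a),-np.sin(a),0],[np.sin(a),np.cos(a),0],[0,0,1]])
bed=lambda p:BR.T@(np.asarray(p)-B0)
wor=lambda p:B0+BR@np.asarray(p)
def moveto(p,yaw=111.33):
    "world target -> shift in tool units, z-turn units"
    from scipy.spatial.transform import Rotation as Ro
    s=bot.state();R=Ro.from_euler("xyz",s["ee_rot"],degrees=True);T=Ro.from_euler("xyz",[180,0,yaw],degrees=True)
    print("turn",np.degrees((R.inv()*T).as_rotvec())/6,"shift",R.inv().apply(np.asarray(p)-s["eef_pos"])/.025)
E
python3 - <<'E'
from h import *
f=lambda q:(q[0]/3.8+145,q[1]/3.8+155)
for q in[(461,183),(541,148),(584,264),(510,298)]:print("blk",bed(ray("top",f(q),.122)))
for q in[(103,290),(177,490),(58,305),(135,515)]:print("stop top",bed(ray("top",f(q),.042)))
for n,q,z in[("jar",(235,317),.065),("weight",(228,150),.045),("spec",(162,173),.08),("green",(283,118),.11),("big",(405,212),.13)]:print(n,ray("top",q,z),bed(ray("top",q,z)))
print("side px of stop face, block pred",proj("side",wor([120,0,27]*np.array(.001))))
moveto(wor([-.13,0,.26]))
E
```

```text
blk [-0.0605 -0.0261  0.122 ]
blk [-0.1006 -0.0278  0.122 ]
blk [-0.0988  0.0291  0.122 ]
blk [-0.0617  0.0311  0.122 ]
stop top [ 0.1175 -0.0531  0.042 ]
stop top [0.1177 0.0516 0.042 ]
stop top [ 0.1405 -0.0543  0.042 ]
stop top [0.1406 0.0553 0.042 ]
jar [0.417  0.0244 0.065 ] [0.0634 0.1363 0.065 ]
weight [0.7294 0.0405 0.045 ] [-0.0353 -0.1606  0.045 ]
spec [0.6765 0.1576 0.08  ] [ 0.0931 -0.1539  0.08  ]
green [ 0.771  -0.0628  0.11  ] [-0.1466 -0.1618  0.11  ]
big [ 0.5958 -0.2715  0.13  ] [-0.2772  0.0773  0.13  ]
side px of stop face, block pred [286.2367 325.052 ]
turn [-0.0117  0.0054  7.3027] shift [-24.0807 -18.5147  -1.7411]
```

Emit:
{"fn": "step_arm", "kwargs": {"steps": [[[0,0,0,-1.2,-0.95,-0.4,30],[0,0,0,-2.4,-1.9,-0.8,30],[0,0,0,-3.6,-2.8,-1.2,30],[0,0,0,-4.8,-3.7,-1.6,30],[0,0,0,-6.0,-4.6,-1.8,30]]]}}

```text
clock: 0.52
eef_pos: [0.351, 0.3979, 0.2619]
ee_rot: [-180.0, 0.0, 155.1]
ft_force: [0.4, -0.0, 0.5]
gripper_width: 0.0614
```

Emit:
{"fn": "step_arm", "kwargs": {"steps": [[[0,0,0,-1.25,-0.95,0,30],[0,0,0,-2.5,-1.9,0,30],[0,0,0,-3.7,-2.85,0,30],[0,0,0,-5,-3.8,0,30],[0,0,0,-6.2,-4.75,0,30]]]}}

```text
clock: 0.93
eef_pos: [0.4424, 0.2228, 0.2619]
ee_rot: [-180.0, 0.0, 155.1]
ft_force: [0.9, 0.1, -0.7]
gripper_width: 0.0324
```

Emit:
{"fn": "step_arm", "kwargs": {"steps": [[[0,0,1,-1.25,-0.95,0,30],[0,0,2,-2.5,-1.9,0,30],[0,0,3,-3.7,-2.85,0,30],[0,0,4,-5,-3.8,0,30],[0,0,5,-6.2,-4.75,0,30]]]}}

```text
clock: 1.35
eef_pos: [0.5336, 0.0478, 0.2619]
ee_rot: [-180.0, 0.0, 124.8]
ft_force: [1.6, -0.5, 0.2]
gripper_width: 0.0299
```

```bash
python3 - <<'E'
from h import *
s=bot.state();print(s["clock"],s["eef_pos"],s["ee_rot"],s["ft_force"],s["qpos"]);print(bed(s["eef_pos"]))
moveto(wor([-.13,.001,.26]))
E
```

```text
1.35 [0.5336 0.0478 0.2619] [-179.9836    0.0203  124.8325] [ 1.6021 -0.4714  0.1785] [-31.4634   6.1109  23.3814  94.4468  -2.433   79.9552  27.0567]
[0.0428 0.0192 0.2619]
turn [-0.0023  0.0037  2.2504] shift [-6.8919 -0.9074  0.0767]
```

Emit:
{"fn": "step_arm", "kwargs": {"steps": [[[0,0,0.5,-1.5,-0.2,0,30],[0,0,1,-3,-0.4,0,30],[0,0,1.5,-4.5,-0.6,0,30],[0,0,2,-6,-0.8,0,30],[0,0,2.25,-6.9,-0.9,0.1,30]]]}}

```text
clock: 1.77
eef_pos: [0.6142, -0.111, 0.2593]
ee_rot: [-180.0, 0.1, 111.0]
ft_force: [0.5, -0.0, -0.7]
gripper_width: 0.0297
```

```bash
python3 - <<'E'
from h import *
s=bot.state();print(s["clock"],s["eef_pos"],s["ee_rot"],s["ft_force"]);print(bed(s["eef_pos"]))
im=cams.camera("wrist");cv2.imwrite("pics/w1.png",im)
moveto(wor([-.128,.001,.124]))
E
```

```text
1.7667 [ 0.6142 -0.111   0.2593] [-179.9549    0.1264  110.9826] [ 0.5291 -0.0023 -0.7064]
[-0.1345  0.0019  0.2593]
turn [-0.0236  0.0327 -0.0968] shift [0.3962 0.0835 5.3652]
```

View pics/w1.png

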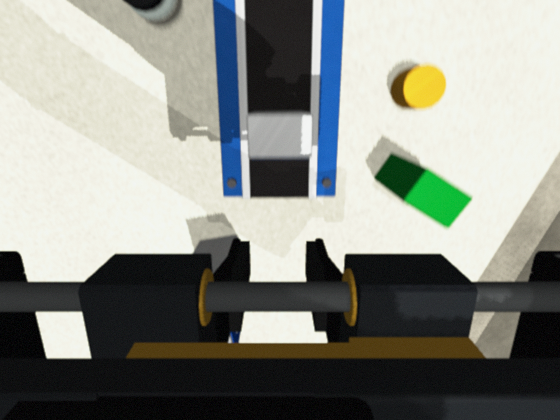

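The wrist view shows the block at (280,135), centred ahead of the fingers, which are at px 232–325. The rails run straight up the image and the green block is well to the right at (425,190). I descend behind the blue face.

Emit:
{"fn": "step_arm", "kwargs": {"steps": [[[0,0,0,0.1,0.1,1.2,30],[0,0,-0.1,0.1,0.1,2.5,30],[0,0,-0.1,0.1,0.1,3.8,30],[0,0,-0.1,0.1,0.1,5,30],[0,0,-0.1,0.1,0.1,5.5,30]]]}}

```text
clock: 2.23
eef_pos: [0.6132, -0.1109, 0.1161]
ee_rot: [-179.5, 0.0, 111.4]
ft_force: [-0.1, -0.4, 0.4]
gripper_width: 0.0299
```

Emit:
{"fn": "step_arm", "kwargs": {"steps": [[[0,0,0,0.15,0,0,30],[0,0,0,0.3,0,0,30],[0,0,0,0.45,0,0,30],[0,0,0,0.6,0,0,30],[0,0,0,0.7,0,0,30]]]}}

```text
clock: 2.65
eef_pos: [0.6077, -0.0938, 0.1178]
ee_rot: [-179.7, 0.1, 111.4]
ft_force: [-0.7, 0.4, 0.1]
gripper_width: 0.0301
```

```bash
python3 - <<'E'
from h import *
s=bot.state();print(s["clock"],bed(s["eef_pos"]),s["ee_rot"],BR.T@s["ft_force"])
E
```

```text
2.65 [-0.1161  0.0016  0.1178] [-179.694     0.0873  111.4054] [0.5765 0.482  0.1037]
```

Emit:
{"fn": "step_arm", "kwargs": {"steps": [[[0,0,0,0.15,0,0,30],[0,0,0,0.3,0,0,30],[0,0,0,0.45,0,0,30],[0,0,0,0.6,0,0,30],[0,0,0,0.7,0,0,30]]]}}

```text
clock: 3.07
eef_pos: [0.6011, -0.0769, 0.1178]
ee_rot: [-179.7, 0.1, 111.4]
ft_force: [0.9, -0.0, -0.1]
gripper_width: 0.03
```

```bash
python3 - <<'E'
from h import *
s=bot.state();print(s["clock"],bed(s["eef_pos"]),s["ee_rot"],BR.T@s["ft_force"])
im=cams.camera("side");cv2.imwrite("pics/s1.png",cv2.resize(im[120:360,200:420],None,fx=2.5,fy=2.5))
E
```

```text
3.0667 [-0.0979  0.0016  0.1178] [-179.696     0.0713  111.4256] [-0.3496 -0.8081 -0.1338]
```

View pics/s1.png

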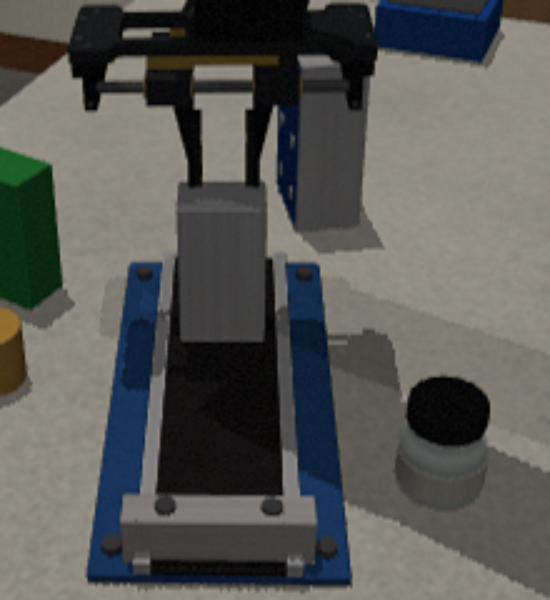

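The fingers are on the upper face behind the block and centred (px 195 and 255 against the block's 178–267). The block leans slightly, so I continue.

Emit:
{"fn": "step_arm", "kwargs": {"steps": [[[0,0,0,0.2,0,0,30],[0,0,0,0.4,0,0,30],[0,0,0,0.6,0,0,30],[0,0,0,0.8,0,0,30],[0,0,0,0.9,0,0,30]]]}}

```text
clock: 3.53
eef_pos: [0.5926, -0.0545, 0.1177]
ee_rot: [-179.7, 0.0, 111.5]
ft_force: [0.7, -1.0, 0.5]
gripper_width: 0.03
```

```bash
python3 - <<'E'
from h import *
s=bot.state();print(s["clock"],bed(s["eef_pos"]),s["ee_rot"],BR.T@s["ft_force"])
im=cams.camera("side");cv2.imwrite("pics/s2.png",cv2.resize(im[120:360,200:420],None,fx=2.5,fy=2.5))
E
```

```text
3.5333 [-0.074   0.0014  0.1177] [-179.6897    0.0379  111.4962] [-1.223  -0.3106  0.4868]
```

View pics/s2.png

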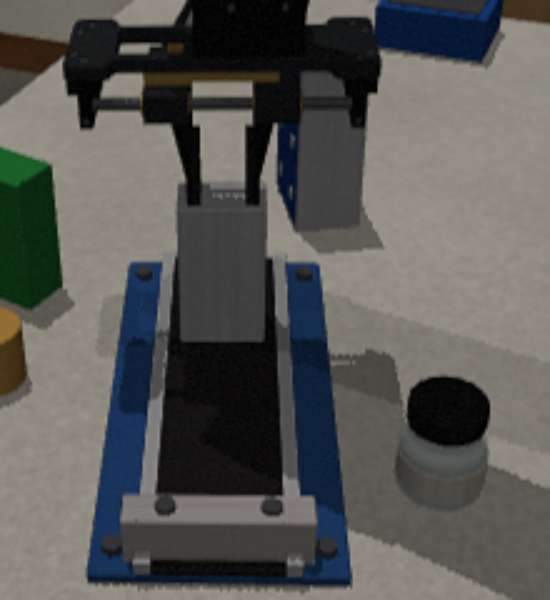

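The block seems not to have moved, and the fingers appear to overlap its top. I check this numerically before doing anything else.

```bash
python3 - <<'E'
from h import *
crop=lambda p:(proj("side",wor(p))-[200,120])*2.5
for x in(-.0835,-.0645):
  for y in(-.022,.022): print("tip",x,y,crop([x,y,.0987]))
for x in(-.1005,-.061):
  for z in(.012,.122): print("blk",x,z,crop([x,.0,z]),crop([x,.03,z]))
for yy in (-.038,.038): print("rail", crop([.12,yy,.042]),crop([-.17,yy,.012]))
print("bed corners",[crop(p) for p in([.15,.075,.01],[.15,-.075,.01],[-.17,.075,.01],[-.17,-.075,.01])])
E
```

```text
tip -0.0835 -0.022 [187.6598 220.3314]
tip -0.0835 0.022 [251.7373 220.5361]
tip -0.0645 -0.022 [186.6577 235.1615]
tip -0.0645 0.022 [252.0182 235.3987]
blk -0.1005 0.012 [220.3969 308.1823] [261.0729 308.4167]
blk -0.1005 0.122 [219.8603 178.6371] [263.5164 178.7232]
blk -0.061 0.012 [219.7128 340.8939] [261.9954 341.178 ]
blk -0.061 0.122 [219.1012 208.3413] [264.6134 208.4706]
rail [148.7031 492.9613] [173.3098 256.0751]
rail [282.4488 494.4578] [269.7909 256.4845]
bed corners [array([348.9896, 575.3256]), array([ 81.8948, 571.7136]), array([316.8557, 258.8052]), array([126.6524, 257.9864])]
```

```bash
python3 - <<'E'
from h import *
s=cams.camera("side")[120:270,230:360];t=cams.camera("top")[140:290,200:350]
o=np.hstack([cv2.resize(s,(480,554),interpolation=cv2.INTER_CUBIC),cv2.resize(t,(320,320),interpolation=cv2.INTER_CUBIC)if 0 else cv2.resize(t,(554,554),interpolation=cv2.INTER_CUBIC)[:,:320]])
cv2.imwrite("pics/c2.png",np.clip(o*1.5,0,255).astype(np.uint8));print(bot.state()["clock"],bot.state()["ft_force"])
E
```

```text
3.6833 [ 0.8219  0.4053 -0.3262]
```

View pics/c2.png

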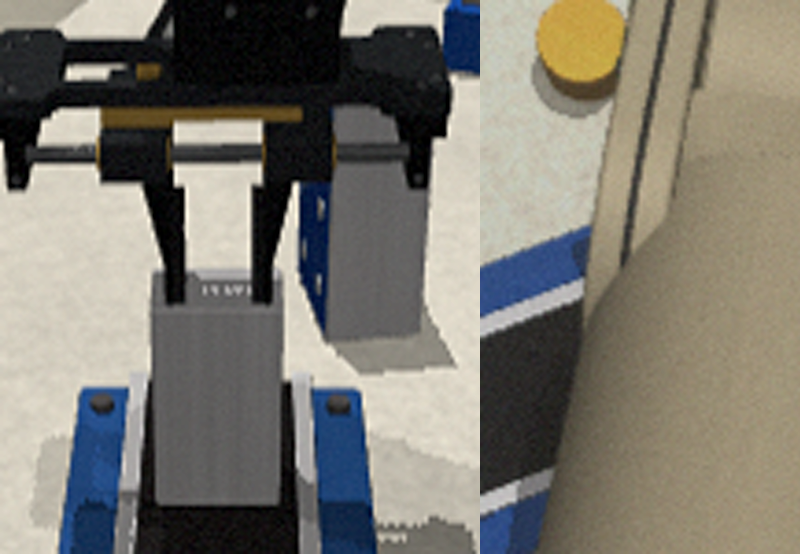

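The fingertips lie across the top face, ending at crop px (175,300) and (262,300) near its front edge, with no force. So the true tips seem about 25 mm higher than reported. I test this with the earlier wrist picture: does the reported pose project the bed and block correctly?

```bash
python3 - <<'E'
from h import *
from scipy.spatial.transform import Rotation as Ro
c=cams.get_calibration("wrist");T=np.array(c["tool_from_camera"]);K=c["camera_matrix"];print(T)
R=Ro.from_euler("xyz",[-179.9549,.1264,110.9826],degrees=True).as_matrix();p=np.array([.6142,-.111,.2593])
def w(q,dz,dx=0):
    t=R.T@(wor(q)-p-[0,0,dz]-BR@[dx,0,0]);v=K@(T[:3,:3].T@(t-T[:3,3]));return (v[:2]/v[2]).round(0)
for dz in(0,.025):
    print(dz,"bedcorner(224,197),(336,197)",w([-.17,.075,.01],dz),w([-.17,-.075,.01],dz),"blk top back(?,113/158)",[w([x,y,.122],dz) for x in(-.1005,-.061) for y in(.03,-.03)])
    print("   tip",[ (lambda v:(v[:2]/v[2]).round(0))(K@(T[:3,:3].T@(np.array([x,y,.019-0*dz])-T[:3,3]))) for x in(-.0095,.0095) for y in(-.015,.015)])
s=bot.state()
for z in(.099,.11,.12,.125,.13): print("side front tip",z,proj("side",wor([-.0645,0,z])),proj("side",wor([-.0835,0,z])))
E
```

```text
[[-0.0008 -0.9577 -0.2879  0.0801]
 [ 1.     -0.0006 -0.0008 -0.0001]
 [ 0.0006 -0.2879  0.9577 -0.1666]
 [ 0.      0.      0.      1.    ]]
0 bedcorner(224,197),(336,197) [223. 196.] [336. 196.] blk top back(?,113/158) [array([247., 157.]), array([312., 156.]), array([246., 113.]), array([313., 112.])]
   tip [array([254., 255.]), array([302., 255.]), array([253., 227.]), array([303., 227.])]
0.025 bedcorner(224,197),(336,197) [226. 192.] [333. 191.] blk top back(?,113/158) [array([250., 153.]), array([309., 152.]), array([248., 112.]), array([310., 111.])]
   tip [array([254., 255.]), array([302., 255.]), array([253., 227.]), array([303., 227.])]
side front tip 0.099 [287.722  213.9616] [287.8668 208.0248]
side front tip 0.11 [287.6966 208.4032] [287.8429 202.5325]
side front tip 0.12 [287.6732 203.2769] [287.821  197.4687]
side front tip 0.125 [287.6613 200.6871] [287.8099 194.911 ]
side front tip 0.13 [287.6494 198.0793] [287.7987 192.3358]
```

The reported pose and the calibration agree to about 1 px. The fingertips therefore stand about 25 mm shorter than stated: true tip z is about TCP z + 6 mm. The block is untouched. I lift slightly, back off, and come down lower with that correction.

Emit:
{"fn": "step_arm", "kwargs": {"steps": [[[0,0,0,0,0,-0.4,30],[0,0,0,-0.7,0,-0.4,30],[0,0,0,-1.5,0,-0.4,30],[0,0,0,-2.2,0,-0.4,30],[0,0,0,-2.2,0,-0.4,30]]]}}

```text
clock: 4.1
eef_pos: [0.6135, -0.1111, 0.1288]
ee_rot: [-179.7, 0.2, 111.2]
ft_force: [-0.6, -0.9, -0.3]
gripper_width: 0.0301
```

Emit:
{"fn": "step_arm", "kwargs": {"steps": [[[0,0,0,0,0,0.4,30],[0,0,0,0,0,0.8,30],[0,0,0,0,0,1.2,30],[0,0,0,0,0,1.4,30],[0,0,0,0,0,1.4,30]]]}}

```text
clock: 4.52
eef_pos: [0.6123, -0.1102, 0.0918]
ee_rot: [-179.6, 0.1, 111.3]
ft_force: [-1.3, 0.7, -0.3]
gripper_width: 0.0298
```

Emit:
{"fn": "step_arm", "kwargs": {"steps": [[[0,0,0,0.2,0,0,30],[0,0,0,0.4,0,0,30],[0,0,0,0.6,0,0,30],[0,0,0,0.8,0,0,30],[0,0,0,1,0,0,30]]]}}

```text
clock: 4.93
eef_pos: [0.6035, -0.0867, 0.0924]
ee_rot: [-179.6, 0.2, 111.3]
ft_force: [0.8, -2.9, 2.3]
gripper_width: 0.0301
```

```bash
python3 - <<'E'
from h import *
s=bot.state();print(s["clock"],bed(s["eef_pos"]),s["ee_rot"],BR.T@s["ft_force"])
E
```

```text
4.9333 [-0.1079  0.003   0.0924] [-179.6199    0.1881  111.2897] [-3.0047  0.3441  2.3387]
```

Contact now: about 3 N back along the channel. I keep tipping.

Emit:
{"fn": "step_arm", "kwargs": {"steps": [[[0,0,0,0.2,0,0,30],[0,0,0,0.4,0,0,30],[0,0,0,0.6,0,0,30],[0,0,0,0.8,0,0,30],[0,0,0,1,0,0,30]]]}}

```text
clock: 5.35
eef_pos: [0.594, -0.0625, 0.0921]
ee_rot: [-179.6, 0.2, 111.3]
ft_force: [0.5, -0.2, 0.2]
gripper_width: 0.0299
```

Emit:
{"fn": "step_arm", "kwargs": {"steps": [[[0,0,0,0.2,0,0,30],[0,0,0,0.4,0,0,30],[0,0,0,0.4,0,0,30],[0,0,0,0.4,0,0,30],[0,0,0,0.4,0,0,30]]]}}

```text
clock: 5.77
eef_pos: [0.5904, -0.0534, 0.0921]
ee_rot: [-179.6, 0.2, 111.3]
ft_force: [0.4, -0.6, 0.3]
gripper_width: 0.0301
```

```bash
python3 - <<'E'
from h import *
s=bot.state();print(s["clock"],bed(s["eef_pos"]),s["ee_rot"],BR.T@s["ft_force"])
im=cams.camera("side");cv2.imwrite("pics/s3.png",cv2.resize(im[120:360,200:420],None,fx=2.5,fy=2.5))
E
```

```text
5.7667 [-0.0721  0.003   0.0921] [-179.5985    0.1616  111.3012] [-0.7416 -0.1452  0.2684]
```

View pics/s3.png

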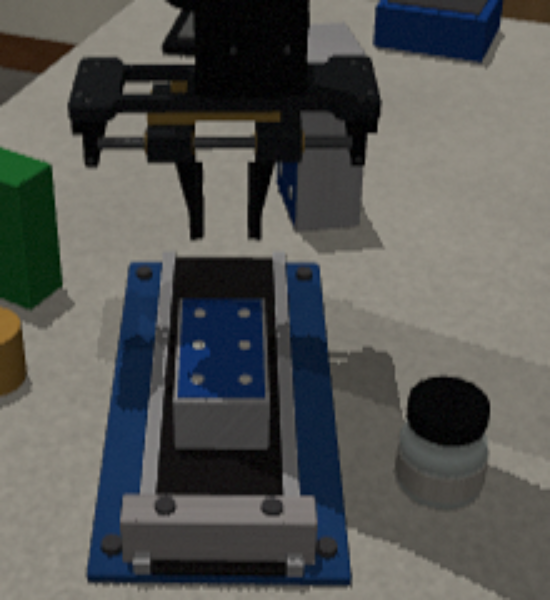

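The block is lying with its blue face up (face px 180–265 × 298–400, near end at y≈447), clear of the stop. The tips at y≈238 confirm z ≈ TCP + 5 mm. I locate both its ends, then go down behind it.

```bash
python3 - <<'E'
from h import *
for q in[(180,298),(265,298),(174,401),(270,400)]:print(bed(ray("side",(200+q[0]/2.5,120+q[1]/2.5),.052)))
moveto(wor([-.095,.001,.023]))
E
```

```text
[-0.0571 -0.0272  0.052 ]
[-0.0576  0.0314  0.052 ]
[ 0.0516 -0.0264  0.052 ]
[0.0499 0.0324 0.052 ]
turn [-0.0675  0.0271 -0.0071] shift [-0.9024  0.1041  2.7659]
```

Emit:
{"fn": "step_arm", "kwargs": {"steps": [[[0,0,0,-0.5,0,0,30],[0,0,0,-0.9,0,0,30],[0,0,0,-0.9,0,0.6,30],[0,0,0,-0.9,0,1.4,30],[0,0,0,-0.9,0,2,30]]]}}

```text
clock: 6.23
eef_pos: [0.5984, -0.0768, 0.0412]
ee_rot: [-179.6, 0.2, 111.2]
ft_force: [-0.1, -0.1, 0.6]
gripper_width: 0.0302
```

Emit:
{"fn": "step_arm", "kwargs": {"steps": [[[0,0,0,0,0,0.4,30],[0,0,0,0,0,0.75,30],[0,0,0,0,0,0.75,30],[0,0,0,0.3,0,0.75,30],[0,0,0,0.6,0,0.75,30]]]}}

```text
clock: 6.65
eef_pos: [0.5934, -0.063, 0.0232]
ee_rot: [-179.6, 0.2, 111.1]
ft_force: [0.5, -0.3, 0.2]
gripper_width: 0.0299
```

```bash
python3 - <<'E'
from h import *
s=bot.state();print(s["clock"],bed(s["eef_pos"]),s["ee_rot"],BR.T@s["ft_force"])
E
```

```text
6.65 [-0.0822  0.0038  0.0232] [-179.6435    0.237   111.1234] [-0.4505 -0.3301  0.1831]
```

Emit:
{"fn": "step_arm", "kwargs": {"steps": [[[0,0,0,0.2,0,0,30],[0,0,0,0.4,0,0,30],[0,0,0,0.6,0,0,30],[0,0,0,0.85,0,0,30],[0,0,0,1.1,0,0,30]]]}}

```text
clock: 7.07
eef_pos: [0.5843, -0.0388, 0.0241]
ee_rot: [-179.8, 0.4, 111.1]
ft_force: [2.5, -6.8, 1.0]
gripper_width: 0.0299
```

Emit:
{"fn": "step_arm", "kwargs": {"steps": [[[0,0,0,0.25,0,0,30],[0,0,0,0.5,0,0,30],[0,0,0,0.75,0,0,30],[0,0,0,1,0,0,30],[0,0,0,1.2,0,0,30]]]}}

```text
clock: 7.48
eef_pos: [0.5736, -0.0106, 0.0241]
ee_rot: [-179.8, 0.4, 111.1]
ft_force: [0.9, -5.4, -1.4]
gripper_width: 0.0301
```

```bash
python3 - <<'E'
from h import *
s=bot.state();print(s["clock"],bed(s["eef_pos"]),s["ee_rot"],BR.T@s["ft_force"],s["moment"])
im=cams.camera("side");cv2.imwrite("pics/s4.png",cv2.resize(im[120:360,200:420],None,fx=2.5,fy=2.5))
E
```

```text
7.4833 [-0.0261  0.0032  0.0241] [-179.7787    0.4439  111.0544] [-5.3168  1.1027 -1.4396] [-1.1426 -0.4561  0.0135]
```

View pics/s4.png

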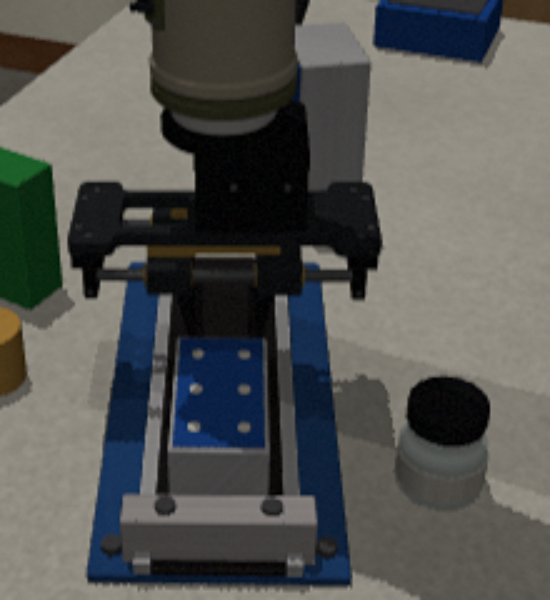

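The block slides straight (blue face px 175–265 × 338–447) with about 5 N of friction. Roughly 27 mm remain.

Emit:
{"fn": "step_arm", "kwargs": {"steps": [[[0,0,0,0.2,0,0,30],[0,0,0,0.4,0,0,30],[0,0,0,0.55,0,0,30],[0,0,-0.03,0.7,0,0,30],[0,0,-0.05,0.85,0,0,30]]]}}

```text
clock: 7.95
eef_pos: [0.5658, 0.0101, 0.0241]
ee_rot: [-179.8, 0.4, 111.4]
ft_force: [2.8, -5.5, -1.3]
gripper_width: 0.0301
```

Emit:
{"fn": "step_arm", "kwargs": {"steps": [[[0,0,0,0.1,0,0,30],[0,0,0,0.17,0,0,30],[0,0,0,0.24,0,0,30],[0,0,0,0.3,0,0,30],[0,0,0,0.35,0,0,30]]]}}

```text
clock: 8.37
eef_pos: [0.5649, 0.0119, 0.025]
ee_rot: [-179.9, 0.9, 111.2]
ft_force: [10.6, -25.8, -2.1]
gripper_width: 0.0301
```

```bash
python3 - <<'E'
from h import *
s=bot.state();print(s["clock"],bed(s["eef_pos"]),s["ee_rot"],BR.T@s["ft_force"])
E
```

```text
8.3667 [-0.002  0.003  0.025] [-179.928     0.9242  111.1548] [-27.8868  -0.4893  -2.1081]
```

The force rose to 28 N where the block's end should meet the stop (implied end x = 117.5 mm, image-measured stop at 117.6 mm). I move clear.

Emit:
{"fn": "step_arm", "kwargs": {"steps": [[[0,0,0,-0.1,0,0,30],[0,0,0,-0.3,0,0,30],[0,0,0,-0.7,0,0,30],[0,0,0,-1.2,0,0,30],[0,0,0,-1.6,0,0,30]]]}}

```text
clock: 8.78
eef_pos: [0.5797, -0.0261, 0.0256]
ee_rot: [-179.9, 0.9, 111.2]
ft_force: [-0.3, -0.5, -0.2]
gripper_width: 0.0302
```

Emit:
{"fn": "step_arm", "kwargs": {"steps": [[[0,0,0,-0.4,0,-1,30],[0,0,0,-0.8,0,-2.4,30],[0,0,0,-1.2,0,-3.8,30],[0,0,0,-1.6,0,-5.2,30],[0,0,0,-2,0,-6,30]]]}}

```text
clock: 9.2
eef_pos: [0.5985, -0.0719, 0.1806]
ee_rot: [179.8, 1.0, 111.1]
ft_force: [1.0, 0.6, -0.0]
gripper_width: 0.0299
```

```bash
python3 - <<'E'
from h import *
s=bot.state();print(s["clock"],bed(s["eef_pos"]),s["ft_force"])
a=cams.camera("side")[200:350,150:430];b=cams.camera("top")[150:330,140:300]
a=cv2.resize(a,(520,279),interpolation=cv2.INTER_CUBIC);b=cv2.resize(b,(267,300),interpolation=cv2.INTER_CUBIC)
a2=cv2.resize(cv2.imread("pics/top0.png")[150:330,140:300],(267,300))
im=cams.camera("side")[225:345,225:355]
o=np.zeros((580,790,3),np.uint8);o[:279,:520]=a;o[:300,523:]=b;o[280:580,0:325]=cv2.resize(im,(325,300),interpolation=cv2.INTER_CUBIC);w=cams.camera("wrist");o[301:560,445:790]=cv2.resize(w,(345,259))
cv2.imwrite("pics/f.png",o)
E
```

```text
9.2 [-0.0923  0.0023  0.1806] [ 1.0242  0.5526 -0.0471]
```

View pics/f.png

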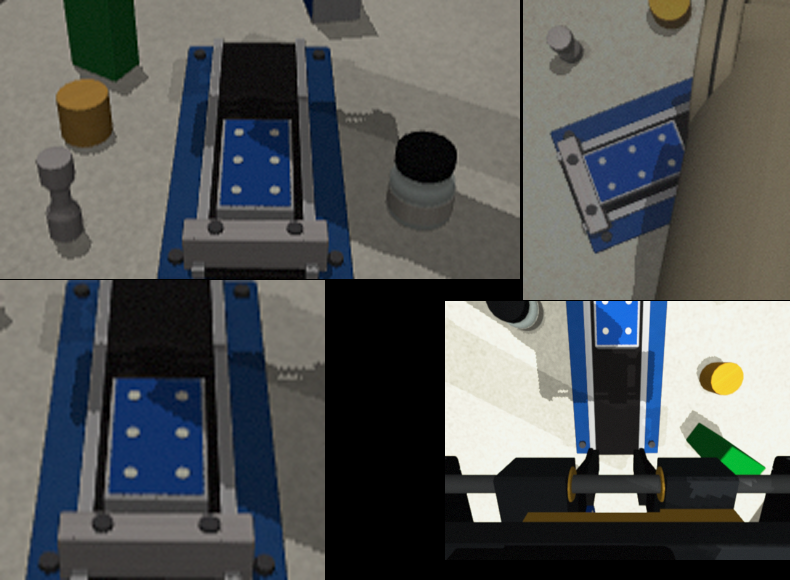

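The final view shows the blue face up, the block between the rails and against the stop, and jar, weight and specimen standing in place. I check the end edge numerically, then hand in.

```bash
python3 - <<'E'
from h import *
for q in[(115,378),(203,378),(107,497),(207,499)]:print(bed(ray("side",(225+q[0]/2.5,225+q[1]/2.5),.052)))
s=cams.camera("top"); o=cv2.imread("pics/side0.png")
n=cams.camera("side")
for k,(x,y,w,h) in dict(jar=(355,265,45,60),weight=(175,238,40,42),spec=(165,275,35,58)).items():
    print(k,np.abs(n[y:y+h,x:x+w].astype(int)-o[y:y+h,x:x+w]).mean().round(1), cv2.phaseCorrelate(*[np.float32(cv2.cvtColor(i[y:y+h,x:x+w],6)) for i in(o,n)]))
E
```

```text
[ 0.2295 -0.0167  0.052 ]
[0.2287 0.0261 0.052 ]
[ 0.2932 -0.0175  0.052 ]
[0.2933 0.0266 0.052 ]
jar 12.1 ((0.6569627231890074, 0.06727066421268546), 0.8750296426702429)
weight 8.5 ((-0.039152483846734754, 0.5069730961630903), 0.992991082933214)
spec 9.5 ((0.0009250221007484072, 0.03878831499972435), 1.01509212995017)
```

The composite's row offset of 280 was missing for the edge points, so I repeat those.

```bash
python3 - <<'E'
from h import *
for q in[(115,378),(203,378),(107,497),(207,499)]:print(bed(ray("side",(225+q[0]/2.5,225+(q[1]-280)/2.5),.052)))
E
```

```text
[ 0.0119 -0.026   0.052 ]
[0.0112 0.0304 0.052 ]
[ 0.1193 -0.0259  0.052 ]
[0.1201 0.0305 0.052 ]
```

```bash
python3 -c "
from cell import bot,ticket
print(bot.state()['clock'],ticket.close_job())"
```

```text
the job is handed in; nothing more can be done
9.5 None
```

The block lies flat in the channel with its blue face up and its end against the stop. I tipped it with the fingertips, pushed it along the channel, moved clear and handed in at 9.5 s.

**Seating:** The push rose to about 28 N against the stop. The side camera then put the block's end at 119.3 and 120.1 mm at its two corners, against 120 mm for the stop. That is square to within about one pixel.

**Other objects:** The jar, weight and specimen show no image shift beyond 0.7 px, so they are where they stood. At hand-in the fingers were well clear above the bed with no contact force.

**What disagreed:**
- The fingertips are about 25 mm shorter than stated. My first push therefore passed just above the block without touching it. I saw this in the side view, lowered the tool by that amount and tipped the block on the second try.
- The first run of the final edge check used a wrong image offset. The figures above are from the corrected run.

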